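# Set up a still life for the drawing class

## Robot

A 6-joint arm with a two-finger parallel gripper is mounted at the origin on a cart in front of the work surface, level with it; the furniture and walls round the work are solid. World frame = base frame: x ahead of the robot, y to its left, z up, the work surface at z = 0. Lengths are in mm, angles in rad, forces in N, time in s.
With the tool pointing down it reaches from about 375 to 975 mm from the base axis. Payload 3.8 kg.
Tool frame: the origin (TCP) lies at the very end of the fingers, on their centre line; the grasp point (between the pads) lies 19 mm behind it; z points along the fingers, y is the line along which they close (so a half turn about z gives the same grasp; the last joint's range is limited). The gripper opens to 85 mm and grips with 20 to 120 N. Pads are 22 mm wide; open, the fingers measure 114 mm over their backs; the gripper's body (76 mm by 85 mm) begins 54 mm behind the grasp point. The pads swing forward as they close: fully open they stand 13 mm farther back than shut.
Start: joints at [-1.285, 0.264, 1.604, -0, 1.274, -0.037], TCP at [214.12, -640.133, 231.28] pointing down, gripper open.
Joint ranges: [-2.63, 2.63], [-0.94, 2.18], [0.31, 2.57], [-1.31, 4.45], [0, 2.66], [-2.55, 2.55]. Speed limits (rad/s): [2.57, 2.57, 3.14, 3.14, 3.14, 3.14].

## Interface

Orientations are given as a unit quaternion [w, x, y, z].
In Python, from plant import status, viewer, env gives the robot as it stands.
- The arm moves only by the tool apply_moves, never from a script. Its argument "plan" is a list that holds one entry, the list of rows, each a list of 4 numbers: the shift along the world's x, y, z each as a share of 0.02 m, from -1 to 1, then the turn about the world's z as a share of 0.12 rad, from -1 to 1. A call has exactly 10 rows; each row shifts and turns the commanded pose from where the row before left it; what a row does not reach is not made up. A row lasts 1/12 s, in which the tool goes at most 41.7 mm and 7.16 degrees, less where a joint would pass 70% of its speed; a pose out of reach is approached as far as the arm can. A call with a number of a shift or a turn outside -1 to 1 is refused whole. A call with a gripper value outside its range is refused whole. "claw" is the closure, from -1 (fully open) to 1 (shut), set as the call begins (left out, the last holds). The fingers move at their own pace and stop on an object; the grip force is fixed at half the most. Time passes only in rows, so rows that do not move let the fingers close, or fill a call up. It gives the time, the measured TCP pose, the force, the opening and the grip force at its end, in the units of the state.
- status.sense(): the state, without advancing time (a new reading comes with each control period).
- viewer.camera(name): name is "side" or "top" or "wrist"; returns the picture (384x512x3 uint8, red, green, blue); there is no depth.
- viewer.camera_model(name): a dict with "camera_matrix" (3x3 intrinsics, pixels), "k1" (the pictures are not rectified: a ray, as slopes to the right and down, at radius r is drawn at 1 + k1 r^2 times it, then the intrinsics apply), "world_from_camera" (4x4, takes a point from camera to world coordinates); the wrist camera has in their place "tool_from_camera" (4x4, takes a point from camera to tool coordinates, whose origin is the TCP and whose axes are the flange's). Camera axes: x right, y down, z forward; pixel columns grow to the right and rows downward; lengths in mm; the calibration is good to about 2 mm. A picture is of the moment at which its call begins: read the wrist's pose just before it. camera_model takes no time and is no camera call.
- env.finish_job(): hands the job in; it is judged then, once.
The state is a dict: "t": time; "qpos": joint angles; "qd": joint speeds; "joint_torque": joint torques, N m; "eef_pos": TCP position; "ee_rot": TCP orientation; "wrist_force": force on the tool from outside, world axes, zero at the start; "wrist_torque": the same for the moment, N m; "width": finger opening in mm; "grip_force": force on a finger pad.
Only numpy, scipy, OpenCV 4.12 (cv2) and the standard library are available. Lean on these libraries where they do the work, as an engineer would, in place of code of your own. Each camera call takes 0.05 s, during which the arm holds its last target. There are 200 camera calls.

## Task

Using the things on the near part of the table (not the spares at its far back), set up the still life: stand the big ink jar on the middle of the scalloped box with the small ink jar centred on top of it, stand the glue stick upright on the table inside the hole of the tape roll, and lay the eraser flat on the middle of the lino block, lengthwise along it. Stand the plastic bottle on the table at the right-hand end of the box, in line with the box's middle, leaving a gap of about 40 mm between bottle and box. Do not tip over the jars, the bottle or the glue stick.

Things in the scene. Friction and masses are not known exactly. Their poses are not given: they have to be found in the camera images.
- scallop_box: closed card box, red-brown lid and a row of dark round scallops along its front, 93 x 132 x 50 mm (x, y, z), fixed to the table. Origin: centre of its underside; z up, x points backwards (away from the robot, within 0.25 rad), y along its long side to the robot's left; its right-hand end is the face at y = -66 mm. Flat top at 50 mm. Not the like box at the far back
- tape_roll: roll of masking tape lying flat, fixed to the table, outer diameter 95 mm, 24 mm high, with an open hole of about 50 mm diameter down to the table. Origin: centre of its underside, on the hole's axis; z up
- lino_block: brown lino block on a board, 90 x 120 x 23 mm (x, y, z), flat, fixed to the table. Origin: centre of its underside; z up, y along its length. Its top carries things at 22 mm
- big_jar: the big glass ink jar: round, 60 mm diameter, 77 mm high, closed flat lid (carries things at 76 mm), standing, about 0.16 kg. Origin: centre of its underside, z up. Grip round the body, 20 to 60 mm up
- small_jar: the small glass ink jar: round, 52 mm diameter, 62 mm high, closed flat lid, standing, about 0.16 kg. Origin: centre of its underside, z up. Grip round the body, 15 to 50 mm up
- bottle: white plastic bottle with a narrow screw cap: round body 48 mm diameter, straight for about the lower 70 mm, then a shoulder (grip it 50 to 70 mm up); 119 mm high over the cap, standing, about 0.14 kg. Origin: centre of its underside, z up
- glue_stick: glue stick standing on end: round, 27 mm diameter, 94 mm high, about 0.04 kg. Origin: centre of its underside, z up. Grip it above 30 mm so that the fingers clear the 24 mm high tape roll
- eraser: eraser in a card sleeve, lying flat, 23 x 56 x 13 mm (x, y, z), about 0.02 kg. Origin: centre of its underside; z up, y along its length. Grip it across the 23 mm

How it is judged:
By the outcome, as a careful person would: the job done as asked, in the order asked, and still so for the second after the job is handed in, with the robot touching nothing.
It also fails if it takes over 144 s, if anything falls off the work surface, if the arm or the gripper's body presses on something with over 40 N, if the wrist force passes 120 N, or if a joint passes its speed limit or range.

## Working session

There is one attempt and no reset: what is moved stays moved. The work goes in short steps, Python scripts to look and compute and a tool call to move; the robot and the scene stay as the last step left them, time stands still between calls to the robot, and variables do not carry over. Pictures are saved under pics/ and viewed, at most 14 in all, crops included, and the job is handed in when it is done.

Besides the shell and the picture viewer there is one more tool, called after "Emit:" as name([rows], argument=value, ...), one row to a line, values as JSON. apply_moves: Moves the arm, as the interface text tells. Shift numbers are shares of 0.02 m and turn numbers shares of 0.12 rad, none past 1 either way. Its arguments: {"type":"object","properties":{"plan":{"type":"array"},"claw":{"type":"number"}},"required":["plan"]}

```bash
ls; mkdir -p pics; cat > h.py <<'E'
import numpy as np, cv2
from plant import status, viewer, env
E
python3 - <<'E'
from h import *
for n in("top","side"):
    im=viewer.camera(n); cv2.imwrite(f"pics/{n}0.png",cv2.resize(im[:,:,::-1],(800,600),interpolation=cv2.INTER_CUBIC)); cv2.imwrite(f"{n}raw.png",im[:,:,::-1])
for n in("top","side","wrist"):
    m=viewer.camera_model(n); print(n,{k:np.round(v,4).tolist() for k,v in m.items()})
s=status.sense();print(s['t'],s['eef_pos'],s['ee_rot'],s['width'])
E
```

```text
pics
top {'camera_matrix': [[381.8217, 0.0, 255.9743], [0.0, 381.8217, 194.4829], [0.0, 0.0, 1.0]], 'k1': 0.0452, 'world_from_camera': [[-0.0242, -0.9911, 0.1308, 367.2045], [-0.9996, 0.0263, 0.0139, -17.7713], [-0.0172, -0.1304, -0.9913, 1195.436], [0.0, 0.0, 0.0, 1.0]]}
side {'camera_matrix': [[396.1471, 0.0, 259.1807], [0.0, 396.1471, 194.4096], [0.0, 0.0, 1.0]], 'k1': 0.0216, 'world_from_camera': [[-0.9231, -0.2096, 0.3223, 199.8956], [-0.3841, 0.4658, -0.7972, 802.3387], [0.017, -0.8597, -0.5105, 548.6344], [0.0, 0.0, 0.0, 1.0]]}
wrist {'camera_matrix': [[304.5554, 0.0, 255.4773], [0.0, 304.5554, 188.6371], [0.0, 0.0, 1.0]], 'k1': -0.0715, 'tool_from_camera': [[0.0006, -0.9594, -0.282, 71.6642], [1.0, 0.0004, 0.0005, -0.4645], [-0.0003, -0.282, 0.9594, -142.4098], [0.0, 0.0, 0.0, 1.0]]}
0.1 [ 213.97201289 -639.47844518  230.06139635] [-1.02705596e-03  9.86996840e-01  1.60736331e-01 -1.23388497e-04] 85.04767254071253
```

View pics/top0.png

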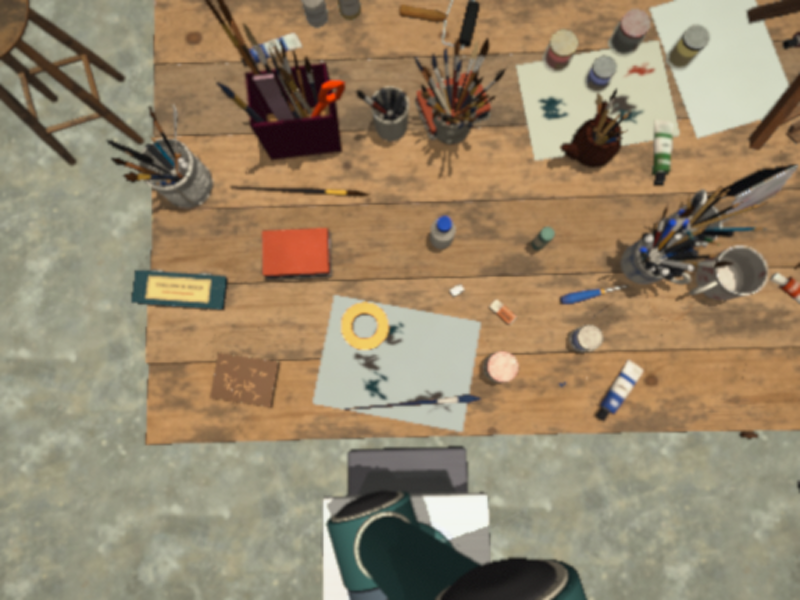

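View pics/side0.png

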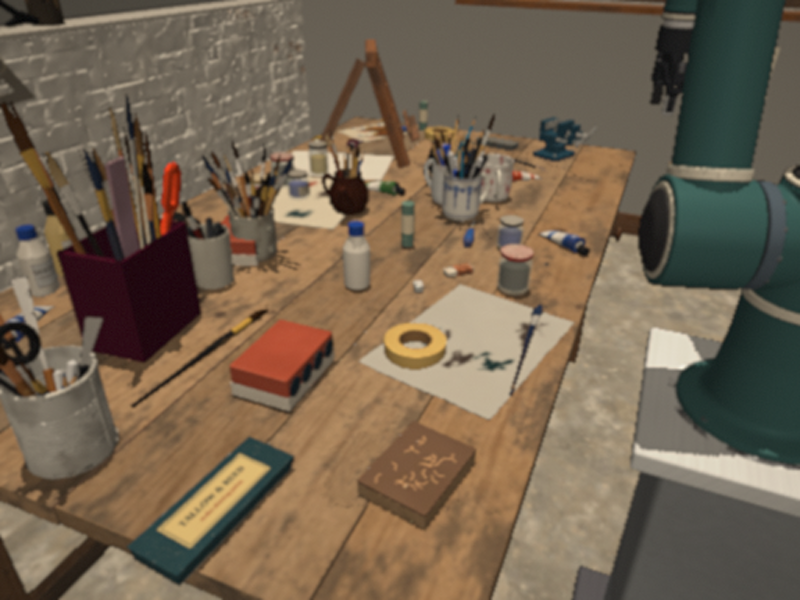

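The top view (px, 800x600) shows:
- box lid (295,252)
- tape roll (365,326)
- lino block (245,379)
- big jar, pink lid (502,367)
- small jar (586,338)
- bottle cap (445,223)
- glue stick (543,237)
- eraser (503,312)

The side view agrees. Next I measure positions coarsely.

```bash
cat >> h.py <<'E'
from scipy.spatial.transform import Rotation as R
def pose(n):
    m=viewer.camera_model(n)
    if n!="wrist": return m,np.array(m["world_from_camera"])
    s=status.sense(); q=s["ee_rot"]; T=np.eye(4); T[:3,:3]=R.from_quat([q[1],q[2],q[3],q[0]]).as_matrix(); T[:3,3]=s["eef_pos"]
    return m,T@np.array(m["tool_from_camera"])
def back(p,z,mT):
    m,T=mT; K=np.array(m["camera_matrix"]); p=np.atleast_2d(p).astype(float)
    z=np.broadcast_to(z,len(p))
    d=np.c_[(p[:,0]-K[0,2])/K[0,0],(p[:,1]-K[1,2])/K[1,1]]; u=d.copy()
    for _ in range(20): u=d/(1+m["k1"]*(u**2).sum(1,keepdims=True))
    r=np.c_[u,np.ones(len(u))]@T[:3,:3].T; o=T[:3,3]
    return o+r*((z-o[2])/r[:,2])[:,None]
def proj(P,mT):
    m,T=mT; K=np.array(m["camera_matrix"]); c=(np.atleast_2d(P)-T[:3,3])@T[:3,:3]
    u=c[:,:2]/c[:,2:]; u=u*(1+m["k1"]*(u**2).sum(1,keepdims=True))
    return u*K[0,0]+K[:2,2]
E
python3 - <<'E'
from h import *
t=pose("top"); s=pose("side")
v2r=lambda u:(np.array(u)+.5)/1.5625-.5
def f(n,a,za,b,zb):
    print(n,back(v2r(a),za,t)[0].round(),"side",back(v2r(b),zb,s)[0].round())
f("box",(295,251),50,(285,349),50)
f("tape",(365,325),24,(416,340),24)
f("lino",(246,378),22,(418,465),22)
f("big",(502,365),77,(516,253),77)
f("small",(587,335),62,(511,220),62)
f("bottle",(445,222),119,(356,228),119)
f("glue",(545,233),94,(408,203),94)
f("eraser",(503,312),13,(459,270),13)
print(back([v2r(c) for c in[(263,231),(327,229),(328,273),(263,276)]],50,t).round())
print(back([v2r(c) for c in[(219,353),(279,357),(272,405),(212,402)]],22,t).round())
print(back([v2r(c) for c in[(497,300),(515,317),(508,324),(491,307)]],13,t).round())
E
```

```text
box [629. 202.  50.] side [621. 206.  50.]
tape [482.  69.  24.] side [475.  75.  24.]
lino [385. 303.  22.] side [379. 311.  22.]
big [ 396. -188.   77.] side [ 388. -174.   77.]
small [ 449. -352.   62.] side [ 440. -350.   62.]
bottle [660. -89. 119.] side [646. -69. 119.]
glue [ 640. -277.   94.] side [ 633. -272.   94.]
eraser [ 502. -205.   13.] side [ 494. -191.   13.]
[[671. 265.  50.]
 [671. 139.  50.]
 [583. 138.  50.]
 [581. 265.  50.]]
[[435. 357.  22.]
 [424. 239.  22.]
 [331. 252.  22.]
 [340. 369.  22.]]
[[ 526. -194.   13.]
 [ 491. -228.   13.]
 [ 478. -214.   13.]
 [ 513. -182.   13.]]
```

The coarse fix from both cameras agrees to about 10 mm. I move the arm over the jars for a closer wrist view.

Emit:
apply_moves([
  [[0.54,0.925,0.175,-0.135],[0.54,0.925,0.175,-0.135],[0.54,0.925,0.175,-0.135],[0.54,0.925,0.175,-0.135],[0.54,0.925,0.175,-0.135],[0.54,0.925,0.175,-0.135],[0.54,0.925,0.175,-0.135],[0.54,0.925,0.175,-0.135],[0.54,0.925,0.175,-0.135],[0.54,0.925,0.175,-0.135]],
], claw=-1)

```text
t: 0.93
eef_pos: [322.3, -453.8, 265.9]
ee_rot: [-0.0, 0.997, 0.08, -0.0]
wrist_force: [-0.1, -0.1, 0.2]
width: 85.6
grip_force: 0.0
```

Emit:
apply_moves([
  [[0.54,0.925,0.175,-0.135],[0.54,0.925,0.175,-0.135],[0.54,0.925,0.175,-0.135],[0.54,0.925,0.175,-0.135],[0.54,0.925,0.175,-0.135],[0.54,0.925,0.175,-0.135],[0.54,0.925,0.175,-0.135],[0.54,0.925,0.175,-0.135],[0.54,0.925,0.175,-0.135],[0.54,0.925,0.175,-0.135]],
])

```text
t: 1.77
eef_pos: [430.2, -269.0, 300.9]
ee_rot: [-0.0, 1.0, -0.001, -0.0]
wrist_force: [0.5, 0.3, 0.4]
width: 85.2
grip_force: 0.0
```

```bash
cat >> h.py <<'E'
def snap(n,name,big=False):
    mT=pose(n); im=viewer.camera(n)[:,:,::-1].copy(); cv2.imwrite(name+"_raw.png",im)
    import pickle; pickle.dump(mT,open(name+".pkl","wb"))
    cv2.imwrite(f"pics/{name}.png",cv2.resize(im,(800,600),interpolation=cv2.INTER_CUBIC))
v2r=lambda u:(np.array(u,float)+.5)/1.5625-.5
def load(name):
    import pickle; return pickle.load(open(name+".pkl","rb"))
E
python3 - <<'E'
from h import *
s=status.sense();print(s['t'],s['eef_pos'].round(1),s['ee_rot'].round(4),s['qpos'].round(2),np.abs(s['qd']).max())
snap("wrist","w1")
E
```

```text
1.7667 [ 430.2 -269.   300.9] [-3.e-04  1.e+00 -1.e-03 -4.e-04] [-0.61 -0.09  1.86  0.    1.37  0.97] 0.6922581149958716
```

View pics/w1.png

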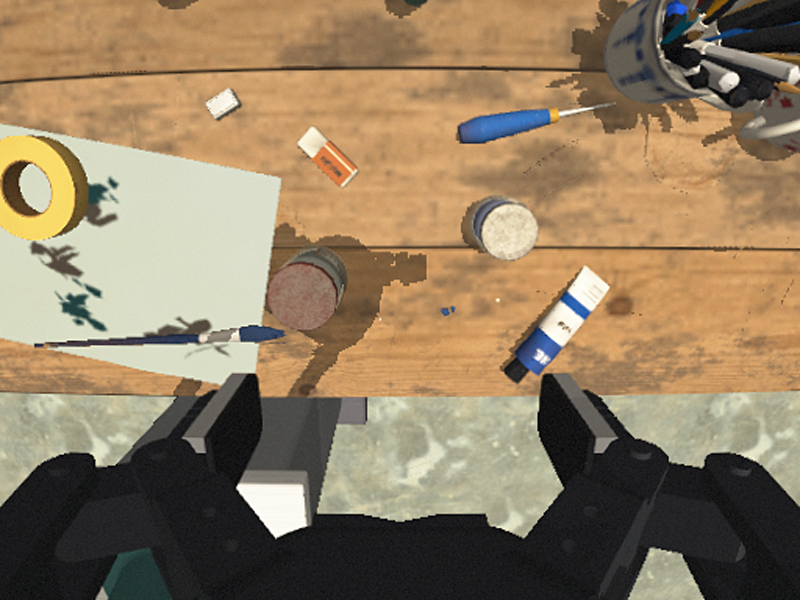

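Wrist view: big jar lid at (303,296), small jar lid at (509,229), eraser at (328,157), tape roll at (38,187) on the left edge.

```bash
python3 - <<'E'
from h import *
mT=load("w1"); im=cv2.imread("w1_raw.png")
b=lambda p,z:back(v2r(p),z,mT).round(1)
def lid(c,z,rad):  # refine circle by fitting the edge of projected lid via gradient
    g=cv2.GaussianBlur(im,(0,0),1).astype(float); mag=sum(np.hypot(cv2.Sobel(g[:,:,k],-1,1,0),cv2.Sobel(g[:,:,k],-1,0,1)) for k in range(3)).astype(np.float32)
    a=np.linspace(0,2*np.pi,120,endpoint=False); best=[]
    for dx in np.arange(-12,12.1,1):
     for dy in np.arange(-12,12.1,1):
      for r in (rad-3,rad-2,rad-1,rad,rad+1):
       P=np.c_[c[0]+dx+r*np.cos(a),c[1]+dy+r*np.sin(a),np.full(120,z)]
       p=proj(P,mT).astype(np.float32)
       v=cv2.remap(mag,p[:,:1],p[:,1:],cv2.INTER_LINEAR); best.append((np.minimum(v,150).mean(),c[0]+dx,c[1]+dy,r))
    best.sort(reverse=True); print(np.round(best[:4],1).tolist())
for n,p,z,r in(("big",(303,296),77,28),("small",(509,229),62,25)):
    q=b(p,z)[0];print(n,q);lid(q,z,r)
e=b([(314,127),(358,171),(345,187),(298,141)],13);print("eraser",e.tolist(),e.mean(0))
print("tape",b((38,187),24))
print("tips", proj(mT[1][:3,3]*0+np.array([430.2,-269,300.9]),mT))
E
```

```text
big [ 393.3 -190.9   77. ]
[[142.2, 391.3, -188.9, 28.0], [141.2, 390.3, -187.9, 28.0], [141.1, 391.3, -187.9, 28.0], [140.7, 391.3, -187.9, 27.0]]
small [ 444.9 -357.    62. ]
[[150.0, 443.9, -356.0, 22.0], [150.0, 443.9, -357.0, 22.0], [150.0, 443.9, -358.0, 22.0], [150.0, 443.9, -359.0, 22.0]]
eraser [[526.3, -195.0, 13.0], [488.9, -232.2, 13.0], [475.1, -220.4, 13.0], [514.8, -180.6, 13.0]] [ 501.275 -207.05    13.   ]
tape [[480.5  57.7  24. ]]
tips [[256.3413686  243.82055028]]
```

Emit:
apply_moves([
  [[-0.19,0.4,-0.9,0],[-0.19,0.4,-0.9,0],[-0.19,0.4,-0.9,0],[-0.19,0.4,-0.9,0],[-0.19,0.4,-0.9,0],[-0.19,0.4,-0.9,0],[-0.19,0.4,-0.9,0],[-0.19,0.4,-0.9,0],[-0.19,0.4,-0.9,0],[-0.19,0.4,-0.9,0]],
])

```text
t: 2.65
eef_pos: [391.5, -189.6, 120.1]
ee_rot: [-0.0, 1.0, -0.001, -0.0]
wrist_force: [-0.8, 0.0, 0.5]
width: 85.6
grip_force: 0.0
```

Emit:
apply_moves([
  [[0,0,0,0],[0,0,-0.5,0],[0,0,-0.6,0],[0,0,-0.6,0],[0,0,-0.6,0],[0,0,-0.6,0],[0,0,-0.6,0],[0,0,-0.6,0],[0,0,-0.6,0],[0,0,-0.3,0]],
])

```text
t: 3.48
eef_pos: [392.6, -190.8, 20.8]
ee_rot: [0.0, 1.0, -0.001, 0.0]
wrist_force: [-0.4, 0.9, 0.3]
width: 85.3
grip_force: 0.0
```

```bash
python3 - <<'E'
from h import *
s=status.sense();print(s['t'],s['eef_pos'].round(1),s['wrist_force'].round(1))
snap("wrist","w2")
E
```

```text
3.4833 [ 392.6 -190.8   20.8] [-0.4  0.9  0.3]
```

View pics/w2.png

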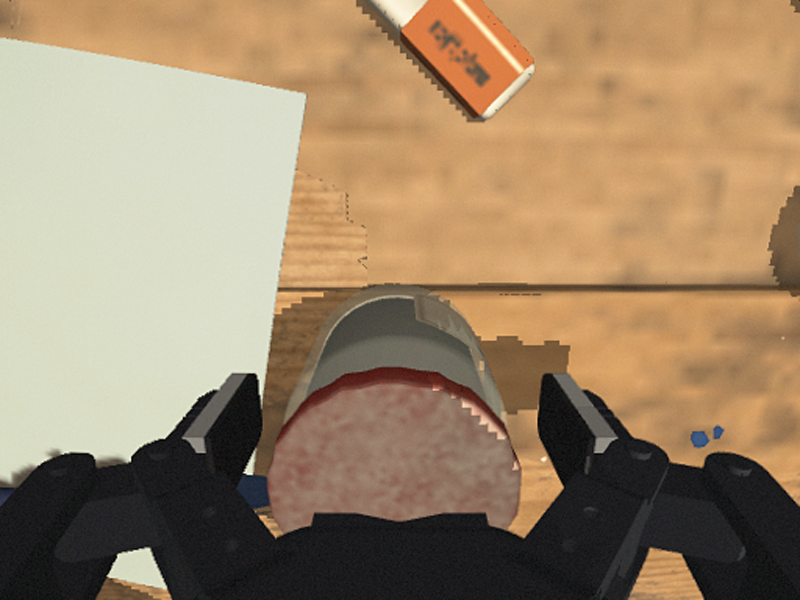

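The jar stands between the open fingers, with its lid spanning columns 268-520. I check its offset along x, then close.

```bash
python3 - <<'E'
from h import *
mT=load("w2")
print(back([v2r(p) for p in((394,369),(394,383),(268,490),(520,480),(400,287))],[72,77,77,77,0],mT).round(1))
E
```

```text
[[ 421.1 -189.3   72. ]
 [ 420.4 -189.3   77. ]
 [ 394.3 -161.6   77. ]
 [ 396.9 -216.5   77. ]
 [ 419.2 -190.7    0. ]]
```

Emit:
apply_moves([
  [[0,0,0,0],[0,0,0,0],[0,0,0,0],[0,0,0,0],[0,0,0,0],[0,0,0,0],[0,0,0,0],[0,0,0,0],[0,0,0,0],[0,0,0,0]],
], claw=1)

```text
t: 4.37
eef_pos: [393.7, -191.0, 22.7]
ee_rot: [0.001, 1.0, -0.001, 0.001]
wrist_force: [0.1, -0.2, 6.4]
width: 56.0
grip_force: 64.7
```

Emit:
apply_moves([
  [[0,0,0.7,0],[0,0,1,0],[0,0,1,0],[0.4,0.95,0.8,0],[0.4,0.95,0.8,0],[0.4,0.95,0.8,0],[0.4,0.95,0.8,0],[0.4,0.95,0.8,0],[0.4,0.95,0.8,0],[0.4,0.95,0.8,0]],
])

```text
t: 5.2
eef_pos: [447.6, -56.0, 187.6]
ee_rot: [-0.0, 1.0, -0.001, -0.0]
wrist_force: [-0.4, 0.0, -1.1]
width: 56.1
grip_force: 64.8
```

Emit:
apply_moves([
  [[0.55,0.97,0,0],[0.55,0.97,0,0],[0.55,0.97,0,0],[0.55,0.97,0,0],[0.55,0.97,0,0],[0.55,0.97,0,0],[0.55,0.97,0,0],[0.55,0.97,0,0],[0.55,0.97,0,0],[0.55,0.97,0,0]],
])

```text
t: 6.03
eef_pos: [557.8, 137.7, 186.5]
ee_rot: [0.0, 1.0, -0.0, -0.001]
wrist_force: [-0.1, -0.6, -2.0]
width: 56.1
grip_force: 64.8
```

Emit:
apply_moves([
  [[0,0.8,0,0],[0,0.7,0,0],[0,0.6,0,0],[0,0.4,0,0],[0,0.3,0,0],[0,0.2,0,0],[0,0.1,0,0],[0,0,0,0],[0,0,0,0],[0,0,0,0]],
])

```text
t: 6.87
eef_pos: [558.1, 198.3, 187.4]
ee_rot: [0.0, 1.0, -0.001, 0.0]
wrist_force: [0.0, 0.4, -2.2]
width: 56.2
grip_force: 64.8
```

```bash
python3 - <<'E'
from h import *
s=status.sense();print(s['t'],s['eef_pos'].round(1),s['wrist_force'].round(1),s['qpos'].round(2))
snap("wrist","w3")
E
```

```text
6.8667 [558.1 198.3 187.4] [ 0.   0.4 -2.2] [ 0.3   0.14  1.83 -0.    1.17  1.87]
```

View pics/w3.png

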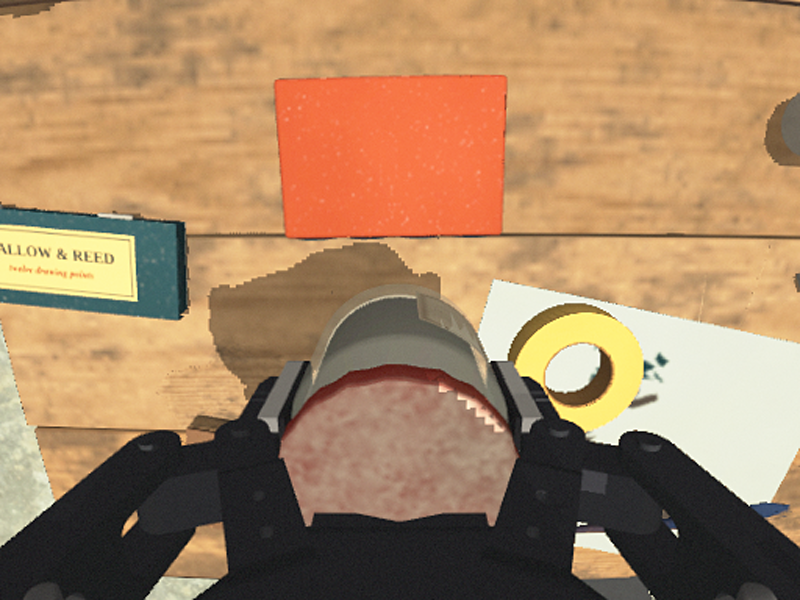

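Held jar is upright in the grip. Box lid corners are at about (275,80), (506,75), (502,236) and (286,237), and the tape roll is centred near (577,368).

```bash
python3 - <<'E'
from h import *
mT=load("w3"); im=cv2.imread("w3_raw.png"); hsv=cv2.cvtColor(im,cv2.COLOR_BGR2HSV)
m=cv2.inRange(hsv,(3,180,150),(13,255,255)); m[:,:160]=0; m[155:]=0
c=max(cv2.findContours(m,0,1)[0],key=cv2.contourArea)[:,0]
P=back(c,50,mT)[:,:2].astype(np.float32)
print(cv2.minAreaRect(P),cv2.minAreaRect(P)[1])
k=back([v2r(p) for p in((275,79),(507,75),(503,236),(286,237))],50,mT);print(k.round(1).tolist(),k.mean(0))
y=cv2.inRange(hsv,(20,100,150),(35,255,255)); y[:,:325]=0; y[:190]=0
c=max(cv2.findContours(y,0,1)[0],key=cv2.contourArea)[:,0]
P=back(c,24,mT)[:,:2].astype(np.float32); print(cv2.minEnclosingCircle(P))
h=[back(v2r(p),24,mT)[0].round(1).tolist() for p in((543,365),(612,370),(577,343))];print(h)
E
```

```text
((628.1449584960938, 203.04248046875), (88.27825927734375, 128.0578155517578), 0.8992906212806702) (88.27825927734375, 128.0578155517578)
[[671.5, 267.0, 50.0], [673.3, 139.4, 50.0], [583.9, 137.1, 50.0], [583.5, 266.0, 50.0]] [628.08390467 202.3674251   50.        ]
((481.0592956542969, 69.78157043457031), 48.36398696899414)
[[488.2, 97.3, 24.0], [483.8, 46.7, 24.0], [504.8, 74.7, 24.0]]
```

Emit:
apply_moves([
  [[0.5,0.04,-0.2,0],[0.5,0.04,-0.4,0],[0.5,0.04,-0.6,0],[0.5,0.04,-0.6,0],[0.5,0.04,-0.6,0],[0.4,0.035,-0.6,0],[0.3,0,-0.6,0],[0.2,0,-0.6,0],[0.1,0,-0.5,0],[0,0,-0.3,0]],
])

```text
t: 7.75
eef_pos: [627.5, 203.2, 85.0]
ee_rot: [0.0, 1.0, -0.001, -0.001]
wrist_force: [-0.2, -0.5, -1.6]
width: 56.0
grip_force: 64.8
```

Emit:
apply_moves([
  [[0,0,-0.15,0],[0,0,-0.15,0],[0,0,-0.1,0],[0,0,-0.1,0],[0,0,-0.05,0],[0,0,0,0],[0,0,0,0],[0,0,0,0],[0,0,0,0],[0,0,0,0]],
])

```text
t: 8.58
eef_pos: [628.3, 203.6, 76.5]
ee_rot: [-0.0, 1.0, -0.001, 0.0]
wrist_force: [0.6, 0.7, -2.1]
width: 56.2
grip_force: 64.8
```

Emit:
apply_moves([
  [[0,0,-0.05,0],[0,0,-0.05,0],[0,0,-0.05,0],[0,0,0,0],[0,0,0,0],[0,0,0,0],[0,0,0,0],[0,0,0,0],[0,0,0,0],[0,0,0,0]],
])

```text
t: 9.42
eef_pos: [628.1, 203.6, 73.3]
ee_rot: [-0.0, 1.0, -0.001, 0.0]
wrist_force: [-1.1, 0.7, -2.9]
width: 56.1
grip_force: 64.8
```

Emit:
apply_moves([
  [[0,0,-0.04,0],[0,0,-0.04,0],[0,0,-0.03,0],[0,0,0,0],[0,0,0,0],[0,0,0,0],[0,0,0,0],[0,0,0,0],[0,0,0,0],[0,0,0,0]],
])

```text
t: 10.25
eef_pos: [628.4, 203.6, 72.8]
ee_rot: [-0.0, 1.0, -0.001, 0.0]
wrist_force: [-3.9, -0.2, 6.0]
width: 55.9
grip_force: 65.8
```

Emit:
apply_moves([
  [[0,0,0.03,0],[0,0,0,0],[0,0,0,0],[0,0,0,0],[0,0,0,0],[0,0,0,0],[0,0,0,0],[0,0,0,0],[0,0,0,0],[0,0,0,0]],
], claw=-1)

```text
t: 11.08
eef_pos: [628.1, 203.6, 71.7]
ee_rot: [-0.0, 1.0, -0.001, 0.0]
wrist_force: [0.0, 0.5, -1.0]
width: 85.5
grip_force: 0.0
```

Emit:
apply_moves([
  [[0,0,0.3,0],[0,0,0.6,0],[0,0,0.8,0],[0,0,1,0],[0,0,1,0],[0,0,1,0],[0,0,1,0],[-0.3,-0.6,0.8,0],[-0.4,-0.8,0.5,0],[-0.4,-0.9,0.3,0]],
])

```text
t: 11.92
eef_pos: [607.3, 158.0, 221.7]
ee_rot: [-0.001, 1.0, -0.0, 0.003]
wrist_force: [0.0, -0.7, 0.8]
width: 85.4
grip_force: 0.0
```

```bash
python3 - <<'E'
from h import *
s=status.sense();print(s['t'],s['eef_pos'].round(1),s['wrist_force'].round(1))
snap("wrist","w4")
E
```

```text
11.9167 [607.3 158.  221.7] [ 0.  -0.7  0.8]
```

View pics/w4.png

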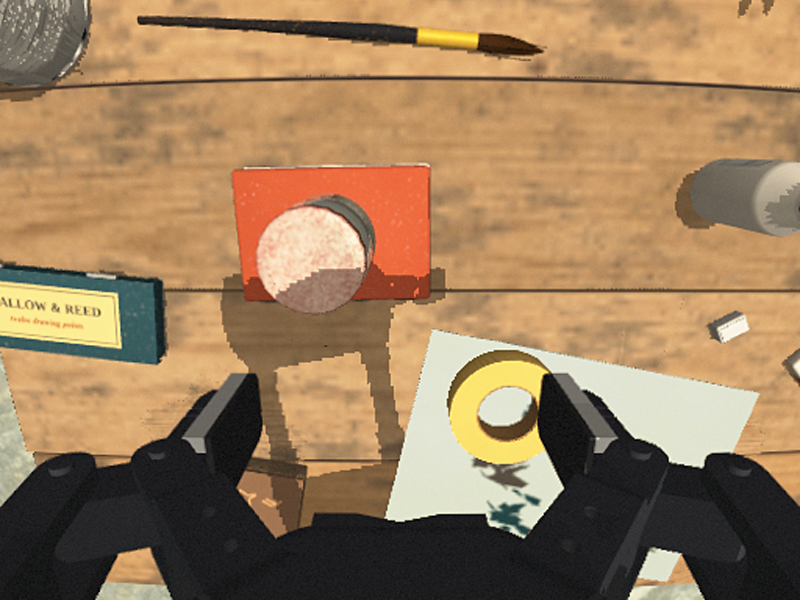

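The jar stands on the box, with its lid at (313,259) and the box corners at about (233,170), (431,165), (429,299) and (244,301). I check centring.

```bash
python3 - <<'E'
from h import *
mT=load("w4")
print(back([v2r(p) for p in((257,260),(369,259),(313,206),(312,313))],127,mT).round(1).tolist())
k=back([v2r(p) for p in((233,170),(431,166),(429,298),(244,301))],50,mT);print(k.round(1).tolist(),k.mean(0).round(1))
E
```

```text
[[628.3, 231.4, 127.0], [628.7, 174.0, 127.0], [655.5, 201.3, 127.0], [599.8, 204.5, 127.0]]
[[671.7, 266.4, 50.0], [673.6, 138.3, 50.0], [585.4, 138.1, 50.0], [583.1, 266.6, 50.0]] [628.4 202.4  50. ]
```

Emit:
apply_moves([
  [[-0.3,-0.955,0,0],[-0.3,-0.955,0,0],[-0.3,-0.955,0,0],[-0.3,-0.955,0,0],[-0.3,-0.955,0,0],[-0.3,-0.955,0,0],[-0.3,-0.955,0,0],[-0.3,-0.955,0,0],[-0.3,-0.955,0,0],[-0.3,-0.955,0,0]],
])

```text
t: 12.8
eef_pos: [546.1, -34.2, 218.9]
ee_rot: [0.0, 1.0, -0.001, 0.001]
wrist_force: [0.4, 0.1, -0.5]
width: 85.2
grip_force: 0.0
```

Emit:
apply_moves([
  [[-0.3,-0.955,-0.2,0],[-0.3,-0.955,-0.2,0],[-0.3,-0.955,-0.2,0],[-0.3,-0.955,-0.2,0],[-0.3,-0.955,-0.2,0],[-0.3,-0.955,-0.2,0],[-0.3,-0.955,-0.2,0],[-0.3,-0.955,-0.2,0],[-0.3,-0.955,-0.2,0],[-0.3,-0.955,-0.2,0]],
])

```text
t: 13.63
eef_pos: [486.2, -225.4, 178.8]
ee_rot: [0.0, 1.0, -0.001, 0.001]
wrist_force: [-0.7, 0.4, 0.9]
width: 85.5
grip_force: 0.0
```

Emit:
apply_moves([
  [[-0.3,-0.955,-0.6,0],[-0.3,-0.955,-0.6,0],[-0.3,-0.955,-0.6,0],[-0.3,-0.955,-0.6,0],[-0.3,-0.955,-0.6,0],[-0.3,-0.955,-0.6,0],[-0.3,-0.955,-0.6,0],[0,0,0,0],[0,0,0,0],[0,0,0,0]],
])

```text
t: 14.47
eef_pos: [444.6, -358.1, 94.6]
ee_rot: [0.0, 1.0, -0.001, 0.0]
wrist_force: [0.1, -0.6, -0.3]
width: 85.6
grip_force: 0.0
```

```bash
python3 - <<'E'
from h import *
s=status.sense();print(s['t'],s['eef_pos'].round(1),s['wrist_force'].round(1))
snap("wrist","w5")
E
```

```text
14.4667 [ 444.6 -358.1   94.6] [ 0.1 -0.6 -0.3]
```

View pics/w5.png

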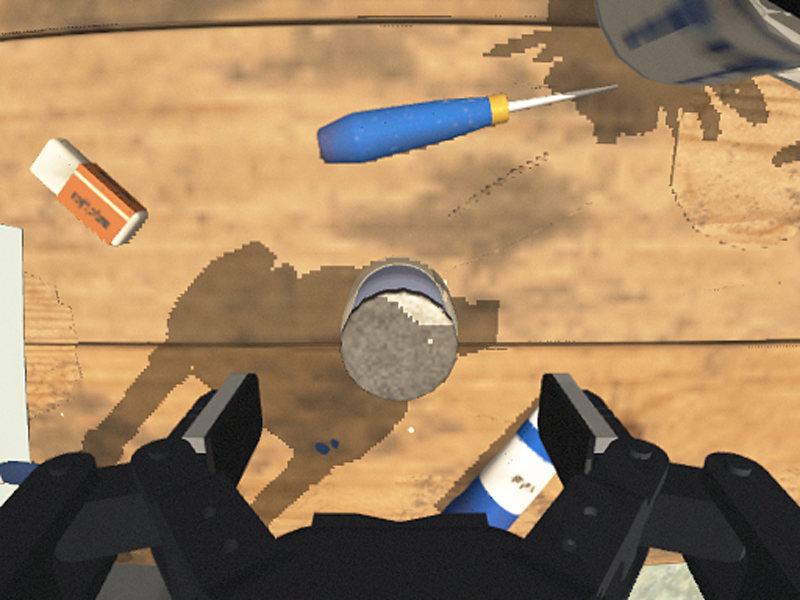

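Small jar lid at (400,345), centred between the fingers. The paint tube's end is near (548,400).

```bash
python3 - <<'E'
from h import *
mT=load("w5")
print(back([v2r(p) for p in((341,343),(459,343),(400,290),(400,401))],62,mT).round(1).tolist())
print(back([v2r(p) for p in((530,410),(548,395))],10,mT).round(1).tolist(), back(v2r((595,270)),10,load("w1")),back(v2r((609,285)),10,load("w1")),back(v2r((585,265)),0,load("w1")))
E
```

```text
[[445.0, -334.6, 62.0], [445.0, -381.2, 62.0], [466.8, -357.9, 62.0], [419.3, -357.9, 62.0]]
[[384.7, -428.3, 10.0], [393.6, -437.3, 10.0]] [[ 398.63314379 -453.65027775   10.        ]] [[ 383.91868586 -469.08002131   10.        ]] [[ 401.18670594 -447.4825638     0.        ]]
```

Emit:
apply_moves([
  [[-0.05,0,-0.5,0],[0,0,-0.55,0],[0,0,-0.55,0],[0,0,-0.55,0],[0,0,-0.55,0],[0,0,-0.5,0],[0,0,-0.4,0],[0,0,-0.2,0],[0,0,-0.1,0],[0,0,0,0]],
])

```text
t: 15.35
eef_pos: [442.9, -358.0, 15.1]
ee_rot: [-0.0, 1.0, -0.001, -0.0]
wrist_force: [0.1, 0.7, 0.1]
width: 85.6
grip_force: 0.0
```

Emit:
apply_moves([
  [[0,0,0,0],[0,0,0,0],[0,0,0,0],[0,0,0,0],[0,0,0,0],[0,0,0,0],[0,0,0,0],[0,0,0,0],[0,0,0,0],[0,0,0,0]],
], claw=1)

```text
t: 16.18
eef_pos: [444.2, -359.1, 17.0]
ee_rot: [0.001, 1.0, -0.001, 0.001]
wrist_force: [0.4, -0.5, 5.8]
width: 48.0
grip_force: 62.7
```

Emit:
apply_moves([
  [[0,0,0.7,0],[0,0,1,0],[0,0,1,0],[0.3,0.97,0.9,0],[0.3,0.97,0.9,0],[0.3,0.97,0.9,0],[0.3,0.97,0.9,0],[0.3,0.97,0.9,0],[0.3,0.97,0.9,0],[0.3,0.97,0.9,0]],
])

```text
t: 17.02
eef_pos: [484.3, -220.9, 195.4]
ee_rot: [-0.001, 1.0, -0.001, -0.001]
wrist_force: [-0.2, -0.2, -2.2]
width: 47.6
grip_force: 62.3
```

Emit:
apply_moves([
  [[0.33,0.98,0.1,0],[0.33,0.98,0.1,0],[0.33,0.98,0.1,0],[0.33,0.98,0.1,0],[0.33,0.98,0.1,0],[0.33,0.98,0.1,0],[0.33,0.98,0.1,0],[0.33,0.98,0.1,0],[0.33,0.98,0.1,0],[0.33,0.98,0.1,0]],
])

```text
t: 17.85
eef_pos: [550.3, -25.2, 214.6]
ee_rot: [-0.0, 1.0, -0.001, -0.001]
wrist_force: [-0.3, -0.2, -1.4]
width: 47.5
grip_force: 62.3
```

Emit:
apply_moves([
  [[0.33,0.98,0,0],[0.33,0.98,0,0],[0.33,0.98,0,0],[0.33,0.98,0,0],[0.33,0.98,0,0],[0.33,0.98,0,0],[0.33,0.98,0,0],[0.33,0.98,0,0],[0.33,0.9,0,0],[0.33,0.6,0,0]],
])

```text
t: 18.68
eef_pos: [616.3, 162.0, 214.3]
ee_rot: [0.0, 1.0, -0.0, -0.001]
wrist_force: [0.7, -0.2, -2.1]
width: 47.5
grip_force: 62.3
```

Emit:
apply_moves([
  [[0.3,0.6,0,0],[0.2,0.6,0,0],[0,0.4,0,0],[0,0.2,0,0],[0,0,0,0],[0,0,0,0],[0,0,0,0],[0,0,0,0],[0,0,0,0],[0,0,0,0]],
])

```text
t: 19.52
eef_pos: [627.1, 196.0, 215.8]
ee_rot: [0.0, 1.0, -0.001, 0.0]
wrist_force: [-0.8, 1.1, -1.1]
width: 47.5
grip_force: 62.3
```

Emit:
apply_moves([
  [[0.06,0.2,-0.3,0],[0,0.17,-0.5,0],[0,0,-0.6,0],[0,0,-0.6,0],[0,0,-0.5,0],[0,0,-0.4,0],[0,0,-0.3,0],[0,0,-0.2,0],[0,0,-0.1,0],[0,0,0,0]],
])

```text
t: 20.35
eef_pos: [628.2, 203.8, 145.3]
ee_rot: [0.0, 1.0, -0.001, -0.0]
wrist_force: [0.1, 0.4, -1.1]
width: 48.1
grip_force: 62.3
```

Emit:
apply_moves([
  [[0,0,-0.05,0],[0,0,0,0],[0,0,0,0],[0,0,0,0],[0,0,0,0],[0,0,0,0],[0,0,0,0],[0,0,0,0],[0,0,0,0],[0,0,0,0]],
])

```text
t: 21.18
eef_pos: [628.3, 203.9, 144.6]
ee_rot: [0.0, 1.0, -0.001, -0.0]
wrist_force: [-0.6, -0.0, -1.5]
width: 47.8
grip_force: 62.3
```

Emit:
apply_moves([
  [[0,0,-0.04,0],[0,0,0,0],[0,0,-0.03,0],[0,0,0,0],[0,0,0,0],[0,0,0,0],[0,0,0,0],[0,0,0,0],[0,0,0,0],[0,0,0,0]],
])

```text
t: 22.02
eef_pos: [628.4, 203.9, 143.3]
ee_rot: [-0.0, 1.0, -0.001, 0.0]
wrist_force: [-0.5, 0.2, -2.1]
width: 48.0
grip_force: 62.3
```

Emit:
apply_moves([
  [[0,0,-0.04,0],[0,0,0,0],[0,0,0,0],[0,0,0,0],[0,0,0,0],[0,0,0,0],[0,0,0,0],[0,0,0,0],[0,0,0,0],[0,0,0,0]],
])

```text
t: 22.85
eef_pos: [628.3, 203.9, 142.5]
ee_rot: [-0.0, 1.0, -0.001, -0.0]
wrist_force: [0.3, -0.1, -1.8]
width: 47.7
grip_force: 62.4
```

Emit:
apply_moves([
  [[0,0,-0.04,0],[0,0,0,0],[0,0,0,0],[0,0,0,0],[0,0,0,0],[0,0,0,0],[0,0,0,0],[0,0,0,0],[0,0,0,0],[0,0,0,0]],
])

```text
t: 23.68
eef_pos: [628.7, 203.8, 142.4]
ee_rot: [-0.0, 1.0, -0.001, 0.001]
wrist_force: [-0.9, -1.7, 5.3]
width: 47.8
grip_force: 63.1
```

Emit:
apply_moves([
  [[0,0,0.03,0],[0,0,0,0],[0,0,0,0],[0,0,0,0],[0,0,0,0],[0,0,0,0],[0,0,0,0],[0,0,0,0],[0,0,0,0],[0,0,0,0]],
], claw=-1)

```text
t: 24.52
eef_pos: [628.3, 203.9, 142.3]
ee_rot: [-0.0, 1.0, -0.001, 0.0]
wrist_force: [0.7, 0.5, 0.3]
width: 85.7
grip_force: 0.0
```

Emit:
apply_moves([
  [[0,0,0.3,0],[0,0,0.6,0],[0,0,0.8,0],[0,0,0.9,0],[0,0,0.9,0],[0,0,0.9,0],[-0.2,-0.6,0.9,0],[-0.2,-0.8,0.9,0],[-0.2,-0.9,0.5,0],[0,-0.95,0.2,0]],
])

```text
t: 25.35
eef_pos: [617.2, 138.9, 285.0]
ee_rot: [-0.001, 1.0, -0.0, 0.003]
wrist_force: [0.0, -0.3, -0.1]
width: 85.6
grip_force: 0.0
```

```bash
python3 - <<'E'
from h import *
snap("wrist","w6")
s=status.sense();print(s['t'],s['eef_pos'].round(1),s['qpos'].round(2))
E
```

```text
25.4 [617.6 135.2 285.1] [ 0.18  0.15  1.64 -0.    1.34  1.75]
```

View pics/w6.png

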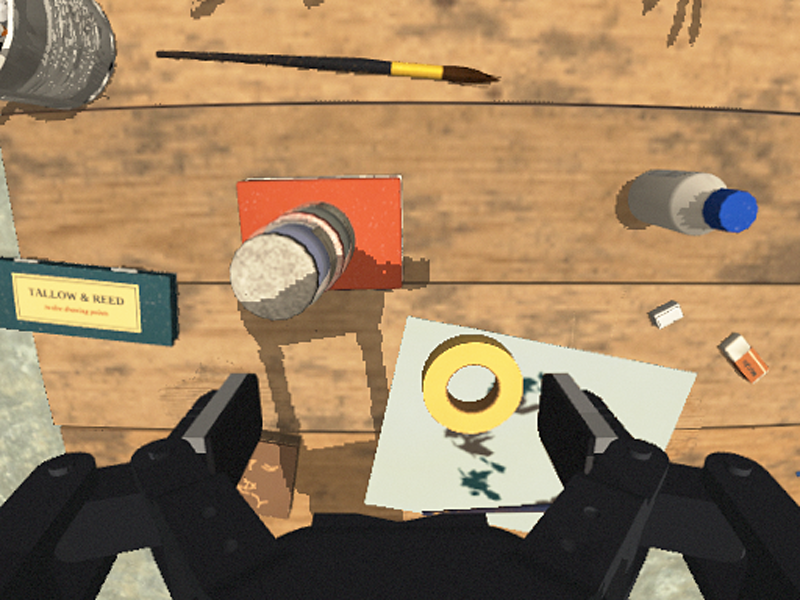

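Both jars stand stacked on the box, with the small lid at (274,275). The bottle cap is at (737,210) and the tape hole at (471,384).

```bash
python3 - <<'E'
from h import *
mT=load("w6")
b=lambda ps,z:back([v2r(p) for p in ps],z,mT).round(1).tolist()
print("small",b([(230,276),(320,274),(275,233),(274,320)],188))
print("cap",b([(738,210)],119),"tape",b([(422,384),(523,384)],20),b([(446,383),(497,383),(471,364)],24))
E
```

```text
small [[629.2, 228.1, 188.0], [630.2, 180.6, 188.0], [651.7, 202.7, 188.0], [604.9, 206.5, 188.0]]
cap [[658.3, -86.9, 119.0]] tape [[483.1, 118.1, 20.0], [482.7, 22.1, 20.0]] [[486.1, 95.9, 24.0], [485.9, 47.9, 24.0], [505.4, 73.3, 24.0]]
```

Emit:
apply_moves([
  [[-0.05,-0.98,-0.2,0],[-0.05,-0.98,-0.2,0],[-0.05,-0.98,-0.2,0],[-0.05,-0.98,-0.2,0],[-0.05,-0.98,-0.2,0],[-0.05,-0.98,-0.2,0],[-0.05,-0.98,-0.2,0],[-0.05,-0.98,-0.2,0],[-0.05,-0.98,-0.2,0],[-0.05,-0.98,-0.2,0]],
])

```text
t: 26.23
eef_pos: [606.5, -57.9, 241.3]
ee_rot: [0.0, 1.0, -0.001, 0.001]
wrist_force: [-0.5, 0.4, -0.2]
width: 85.3
grip_force: 0.0
```

Emit:
apply_moves([
  [[-0.05,-0.98,-0.2,0],[-0.05,-0.98,-0.2,0],[-0.05,-0.98,-0.2,0],[-0.05,-0.98,-0.2,0],[-0.05,-0.98,-0.2,0],[-0.05,-0.98,-0.2,0],[-0.05,-0.98,-0.2,0],[-0.05,-0.98,-0.2,0],[-0.05,-0.98,-0.2,0],[-0.05,-0.98,-0.2,0]],
])

```text
t: 27.07
eef_pos: [596.6, -254.1, 201.3]
ee_rot: [0.0, 1.0, -0.001, 0.001]
wrist_force: [-0.9, 0.1, 0.3]
width: 85.7
grip_force: 0.0
```

```bash
python3 - <<'E'
from h import *
s=status.sense();print(s['t'],s['eef_pos'].round(1),s['qpos'].round(2))
snap("wrist","w7")
E
```

```text
27.0667 [ 596.6 -254.1  201.3] [-0.44  0.23  1.7   0.    1.21  1.13]
```

View pics/w7.png

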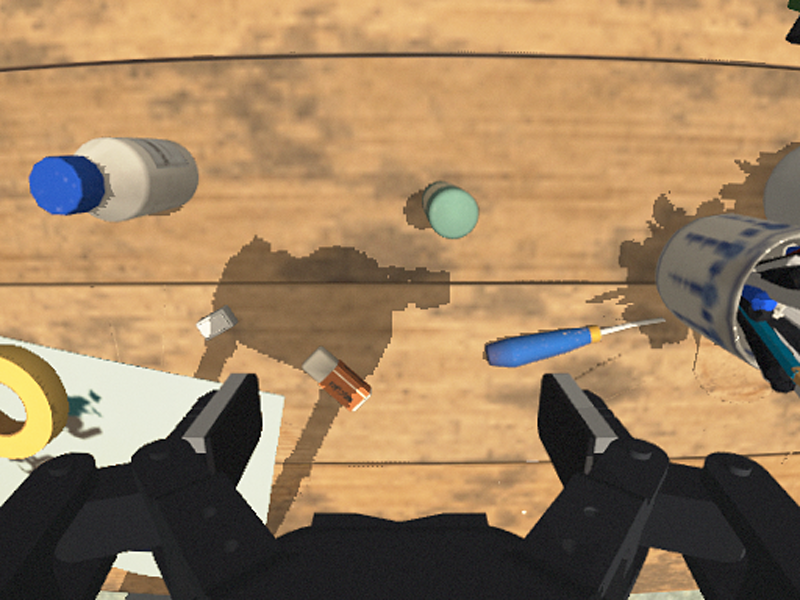

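Glue stick top at (452,211), bottle cap at (67,185), eraser at (337,379).

```bash
python3 - <<'E'
from h import *
mT=load("w7")
b=lambda ps,z:back([v2r(p) for p in ps],z,mT).round(1).tolist()
print("glue",b([(452,211),(425,211),(479,211)],94),"cap",b([(67,185)],119))
e=np.array(b([(320,347),(370,392),(355,410),(304,364)],13));print(e.tolist(),e.mean(0))
print("mugnear",b([(660,270)],30),b([(690,330)],30))
E
```

```text
glue [[640.6, -281.3, 94.0], [640.6, -267.2, 94.0], [640.6, -295.4, 94.0]] cap [[657.4, -94.4, 119.0]]
[[530.7, -194.3, 13.0], [493.2, -231.1, 13.0], [477.5, -219.0, 13.0], [516.7, -181.3, 13.0]] [ 504.525 -206.425   13.   ]
mugnear [[594.1, -434.4, 30.0]] [[549.6, -464.2, 30.0]]
```

Emit:
apply_moves([
  [[0.44,-0.27,-0.6,0],[0.44,-0.27,-0.6,0],[0.44,-0.27,-0.6,0],[0.44,-0.27,-0.6,0],[0.44,-0.27,-0.6,0],[0,0,-0.6,0],[0,0,-0.9,0],[0,0,-0.9,0],[0,0,-0.9,0],[0,0,-0.8,0]],
])

```text
t: 27.95
eef_pos: [639.9, -279.6, 57.6]
ee_rot: [-0.0, 1.0, -0.001, -0.0]
wrist_force: [-0.5, -0.1, 0.4]
width: 85.5
grip_force: 0.0
```

Emit:
apply_moves([
  [[0,0,-0.6,0],[0,0,-0.4,0],[0,0,-0.15,0],[0,0,0,0],[0,0,0,0],[0,0,0,0],[0,0,0,0],[0,0,0,0],[0,0,0,0],[0,0,0,0]],
])

```text
t: 28.78
eef_pos: [640.5, -280.2, 35.7]
ee_rot: [0.0, 1.0, -0.001, 0.0]
wrist_force: [0.5, -0.2, -0.3]
width: 85.2
grip_force: 0.0
```

Emit:
apply_moves([
  [[0,0,0,0],[0,0,0,0],[0,0,0,0],[0,0,0,0],[0,0,0,0],[0,0,0,0],[0,0,0,0],[0,0,0,0],[0,0,0,0],[0,0,0,0]],
], claw=1)

```text
t: 29.62
eef_pos: [640.3, -280.1, 35.2]
ee_rot: [-0.0, 1.0, -0.001, -0.0]
wrist_force: [0.5, -0.5, -0.9]
width: 25.5
grip_force: 58.8
```

Emit:
apply_moves([
  [[0,0,0.7,0],[0,0,1,0],[0,0,1,0],[-0.4,0.95,0.4,0],[-0.4,0.95,0.4,0],[-0.4,0.95,0.4,0],[-0.4,0.95,0.4,0],[-0.4,0.95,0.4,0],[-0.4,0.95,0.4,0],[-0.4,0.95,0.4,0]],
])

```text
t: 30.45
eef_pos: [584.1, -146.3, 147.0]
ee_rot: [0.0, 1.0, -0.001, 0.001]
wrist_force: [0.6, 0.1, 0.5]
width: 25.8
grip_force: 58.9
```

Emit:
apply_moves([
  [[-0.45,0.95,0,0],[-0.45,0.95,0,0],[-0.45,0.95,0,0],[-0.45,0.95,0,0],[-0.45,0.95,0,0],[-0.45,0.95,0,0],[-0.45,0.95,0,0],[-0.45,0.95,0,0],[-0.45,0.95,0,0],[-0.45,0.95,0,0]],
])

```text
t: 31.28
eef_pos: [494.1, 43.7, 146.6]
ee_rot: [-0.0, 1.0, -0.001, 0.001]
wrist_force: [0.5, 0.7, -0.2]
width: 25.9
grip_force: 58.9
```

Emit:
apply_moves([
  [[-0.3,0.7,0,0],[-0.2,0.4,0,0],[-0.1,0.3,0,0],[0,0,0,0],[0,0,0,0],[0,0,0,0],[0,0,0,0],[0,0,0,0],[0,0,0,0],[0,0,0,0]],
])

```text
t: 32.12
eef_pos: [482.4, 70.5, 145.2]
ee_rot: [0.0, 1.0, -0.001, -0.0]
wrist_force: [-0.2, 0.7, -0.3]
width: 25.6
grip_force: 59.0
```

```bash
python3 - <<'E'
from h import *
s=status.sense();print(s['t'],s['eef_pos'].round(1),s['qpos'].round(2))
snap("wrist","w8")
E
```

```text
32.1167 [482.4  70.5 145.2] [ 0.09 -0.02  2.09 -0.    1.07  1.67]
```

View pics/w8.png

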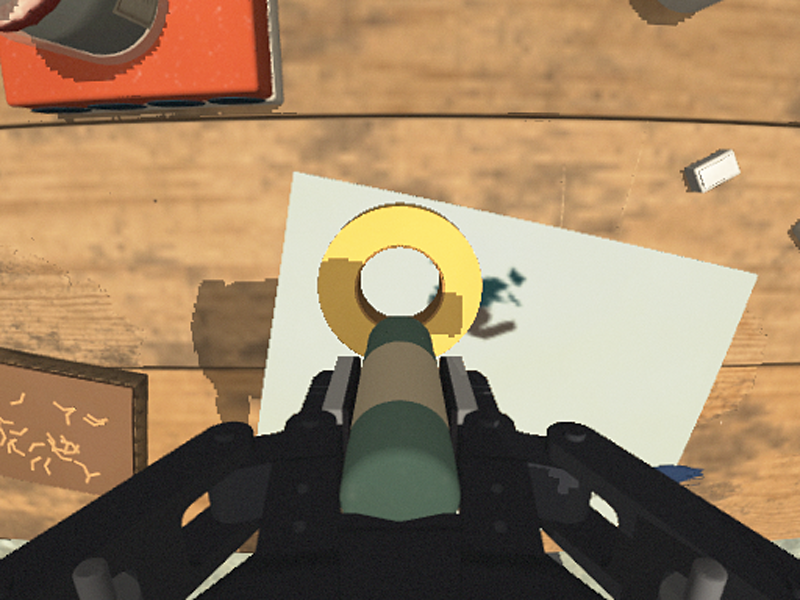

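Tape roll centred at (400,284) and in line with the held stick. I check x, and measure the lino block's visible right-hand edge.

```bash
python3 - <<'E'
from h import *
mT=load("w8")
b=lambda ps,z:back([v2r(p) for p in ps],z,mT).round(1).tolist()
print(b([(400,205),(318,286),(482,286)],24),b([(400,246),(359,283),(442,283)],24),"lino",b([(0,358),(135,385),(135,490)],22), "stickbottom",b([(400,318)],110))
E
```

```text
[[527.9, 70.5, 24.0], [482.0, 117.7, 24.0], [481.8, 23.3, 24.0]] [[505.1, 70.5, 24.0], [483.7, 94.0, 24.0], [483.6, 46.4, 24.0]] lino [[434.0, 328.0, 22.0], [416.8, 238.3, 22.0], [336.0, 253.4, 22.0]] stickbottom [[492.3, 70.7, 110.0]]
```

Emit:
apply_moves([
  [[-0.08,0,-0.4,0],[0,0,-0.6,0],[0,0,-0.7,0],[0,0,-0.7,0],[0,0,-0.7,0],[0,0,-0.6,0],[0,0,-0.6,0],[0,0,-0.5,0],[0,0,-0.3,0],[0,0,-0.1,0]],
])

```text
t: 33.0
eef_pos: [479.2, 70.7, 39.4]
ee_rot: [0.0, 1.0, -0.001, -0.002]
wrist_force: [-0.7, 0.2, -0.0]
width: 25.6
grip_force: 59.0
```

Emit:
apply_moves([
  [[0,0,-0.1,0],[0,0,-0.05,0],[0,0,0,0],[0,0,0,0],[0,0,0,0],[0,0,0,0],[0,0,0,0],[0,0,0,0],[0,0,0,0],[0,0,0,0]],
])

```text
t: 33.83
eef_pos: [480.7, 70.9, 38.3]
ee_rot: [0.0, 1.0, -0.001, 0.0]
wrist_force: [0.2, 0.5, -1.4]
width: 25.6
grip_force: 59.0
```

Emit:
apply_moves([
  [[0,0,-0.05,0],[0,0,0,0],[0,0,-0.04,0],[0,0,0,0],[0,0,0,0],[0,0,0,0],[0,0,0,0],[0,0,0,0],[0,0,0,0],[0,0,0,0]],
])

```text
t: 34.67
eef_pos: [480.7, 70.9, 36.5]
ee_rot: [-0.0, 1.0, -0.001, 0.0]
wrist_force: [0.5, -0.0, -0.4]
width: 25.5
grip_force: 59.0
```

Emit:
apply_moves([
  [[0,0,-0.04,0],[0,0,0,0],[0,0,0,0],[0,0,0,0],[0,0,0,0],[0,0,0,0],[0,0,0,0],[0,0,0,0],[0,0,0,0],[0,0,0,0]],
])

```text
t: 35.5
eef_pos: [480.7, 70.8, 35.7]
ee_rot: [0.0, 1.0, -0.001, -0.0]
wrist_force: [-0.3, 0.1, -0.5]
width: 25.8
grip_force: 59.0
```

Emit:
apply_moves([
  [[0,0,-0.04,0],[0,0,0,0],[0,0,0,0],[0,0,0,0],[0,0,0,0],[0,0,0,0],[0,0,0,0],[0,0,0,0],[0,0,0,0],[0,0,0,0]],
])

```text
t: 36.33
eef_pos: [480.9, 70.9, 35.1]
ee_rot: [-0.0, 1.0, -0.001, 0.0]
wrist_force: [-0.6, -0.0, 4.1]
width: 25.5
grip_force: 59.6
```

Emit:
apply_moves([
  [[0,0,0.02,0],[0,0,0,0],[0,0,0,0],[0,0,0,0],[0,0,0,0],[0,0,0,0],[0,0,0,0],[0,0,0,0],[0,0,0,0],[0,0,0,0]],
], claw=-1)

```text
t: 37.17
eef_pos: [480.7, 70.9, 35.3]
ee_rot: [-0.0, 1.0, -0.001, -0.0]
wrist_force: [0.3, 0.8, -0.5]
width: 85.6
grip_force: 0.0
```

Emit:
apply_moves([
  [[0,0,0.4,0],[0,0,0.8,0],[0,0,0.9,0],[0,0,0.9,0],[0,0,0.9,0],[0,0,0.9,0],[0,0,0.9,0],[0,-0.9,0,0],[0,-0.9,0,0],[0,-0.9,0,0]],
])

```text
t: 38.0
eef_pos: [481.2, 16.5, 150.7]
ee_rot: [0.0, 1.0, -0.0, 0.001]
wrist_force: [0.4, -0.9, 0.2]
width: 85.6
grip_force: 0.0
```

Emit:
apply_moves([
  [[0.11,-0.95,0,0.5],[0.11,-0.95,0,0.5],[0.11,-0.95,0,0.5],[0.11,-0.95,0,0.5],[0.11,-0.95,0,0.5],[0.11,-0.95,0,0.5],[0.11,-0.95,0,0.5],[0.11,-0.95,0,0.5],[0.11,-0.95,0,0.5],[0.11,-0.95,0,0.5]],
])

```text
t: 38.83
eef_pos: [502.8, -174.1, 150.0]
ee_rot: [0.0, 0.955, 0.296, 0.0]
wrist_force: [0.2, 0.2, -0.0]
width: 85.4
grip_force: 0.0
```

Emit:
apply_moves([
  [[0,-0.6,-0.5,0.6],[0,-0.6,-0.5,0.54],[0,-0.48,-0.5,0.4],[0,0,0,0],[0,0,0,0],[0,0,0,0],[0,0,0,0],[0,0,0,0],[0,0,0,0],[0,0,0,0]],
], claw=-0.2)

```text
t: 39.67
eef_pos: [503.0, -206.4, 119.8]
ee_rot: [0.0, 0.924, 0.382, 0.0]
wrist_force: [-0.6, -0.7, -0.2]
width: 51.2
grip_force: 0.0
```

```bash
python3 - <<'E'
from h import *
s=status.sense();print(s['t'],s['eef_pos'].round(1),s['ee_rot'].round(3),s['qpos'].round(2),s['width'])
snap("wrist","w9")
E
```

```text
39.6667 [ 503.  -206.4  119.8] [0.    0.924 0.382 0.   ] [-0.44  0.11  2.    0.    1.03  0.35] 51.203661256535675
```

View pics/w9.png

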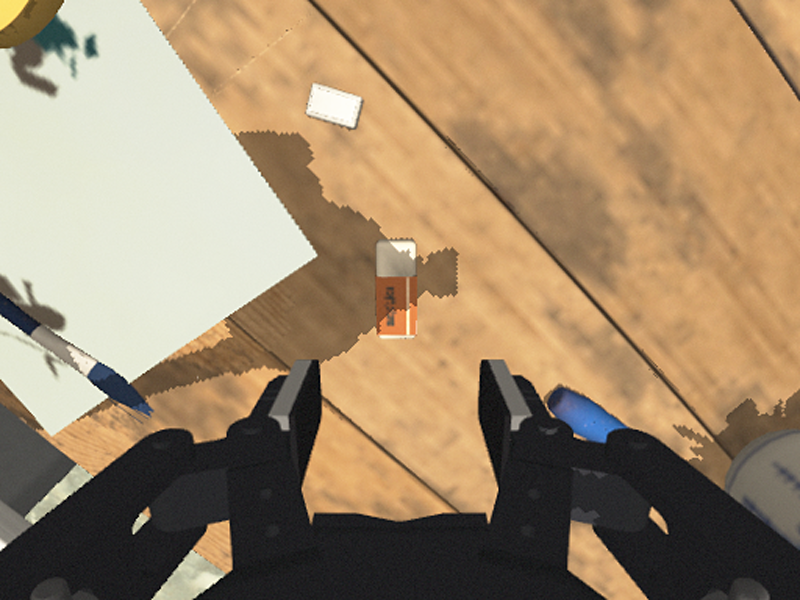

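Eraser at (396.5,289), aligned with the tool. I compute the offset.

```bash
python3 - <<'E'
from h import *
mT=load("w9")
e=back([v2r(p) for p in((376,241),(416,241),(417,338),(376,338))],[13]*4,mT);print(e.round(1).tolist(),e.mean(0).round(1))
E
```

```text
[[514.2, -177.4, 13.0], [529.1, -192.4, 13.0], [491.1, -231.9, 13.0], [474.8, -215.7, 13.0]] [ 502.3 -204.4   13. ]
```

Emit:
apply_moves([
  [[-0.03,0.1,-0.4,0],[0,0,-0.6,0],[0,0,-0.7,0],[0,0,-0.7,0],[0,0,-0.7,0],[0,0,-0.7,0],[0,0,-0.7,0],[0,0,-0.5,0],[0,0,-0.3,0],[0,0,-0.1,0]],
])

```text
t: 40.55
eef_pos: [500.8, -204.1, 9.3]
ee_rot: [-0.001, 0.924, 0.382, -0.001]
wrist_force: [-0.1, -0.6, 0.8]
width: 51.5
grip_force: 0.0
```

Emit:
apply_moves([
  [[0,0,-0.1,0],[0,0,-0.1,0],[0,0,-0.05,0],[0,0,0,0],[0,0,0,0],[0,0,0,0],[0,0,0,0],[0,0,0,0],[0,0,0,0],[0,0,0,0]],
])

```text
t: 41.38
eef_pos: [502.1, -204.7, 6.3]
ee_rot: [0.0, 0.924, 0.382, 0.0]
wrist_force: [-0.8, 1.1, 0.1]
width: 51.3
grip_force: 0.0
```

Emit:
apply_moves([
  [[0,0,0,0],[0,0,0,0],[0,0,0,0],[0,0,0,0],[0,0,0,0],[0,0,0,0],[0,0,0,0],[0,0,0,0],[0,0,0,0],[0,0,0,0]],
], claw=1)

```text
t: 42.22
eef_pos: [502.4, -204.9, 6.5]
ee_rot: [0.0, 0.924, 0.382, 0.0]
wrist_force: [-0.0, -0.1, 4.2]
width: 20.1
grip_force: 59.2
```

Emit:
apply_moves([
  [[0,0,0.5,0],[0,0,0.9,0],[0,0,0.9,0],[-0.25,0.95,0.8,0.2],[-0.25,0.95,0.8,0.2],[-0.25,0.95,0.8,0.2],[-0.25,0.95,0.8,0.2],[-0.25,0.95,0.8,0.2],[-0.25,0.95,0.8,0.2],[-0.25,0.95,0.8,0.2]],
])

```text
t: 43.05
eef_pos: [466.1, -70.7, 165.0]
ee_rot: [-0.0, 0.889, 0.458, -0.0]
wrist_force: [-0.4, -0.3, 0.3]
width: 20.4
grip_force: 58.8
```

Emit:
apply_moves([
  [[-0.3,0.98,0.05,0.3],[-0.3,0.98,0.05,0.3],[-0.3,0.98,0.05,0.3],[-0.3,0.98,0.05,0.3],[-0.3,0.98,0.05,0.3],[-0.3,0.98,0.05,0.3],[-0.3,0.98,0.05,0.3],[-0.3,0.98,0.05,0.3],[-0.3,0.98,0.05,0.3],[-0.3,0.98,0.05,0.3]],
])

```text
t: 43.88
eef_pos: [406.1, 125.0, 174.3]
ee_rot: [-0.0, 0.792, 0.61, -0.0]
wrist_force: [0.9, 0.5, -0.5]
width: 20.2
grip_force: 58.8
```

Emit:
apply_moves([
  [[-0.25,0.95,0,0.2],[-0.25,0.95,0,0.2],[-0.25,0.95,0,0.2],[-0.25,0.95,0,0.2],[-0.25,0.95,0,0.2],[-0.25,0.95,0,0.2],[0,0,0,0],[0,0,0,0],[0,0,0,0],[0,0,0,0]],
])

```text
t: 44.72
eef_pos: [377.1, 237.4, 174.1]
ee_rot: [0.0, 0.747, 0.665, -0.0]
wrist_force: [0.2, -1.1, -0.1]
width: 20.3
grip_force: 58.8
```

```bash
python3 - <<'E'
from h import *
s=status.sense();print(s['t'],s['eef_pos'].round(1),s['ee_rot'].round(3),s['qpos'].round(2),s['width'])
snap("wrist","w10")
E
```

```text
44.7167 [377.1 237.4 174.1] [ 0.     0.747  0.665 -0.   ] [ 0.51 -0.14  2.14 -0.    1.14  0.62] 20.335239505880594
```

View pics/w10.png

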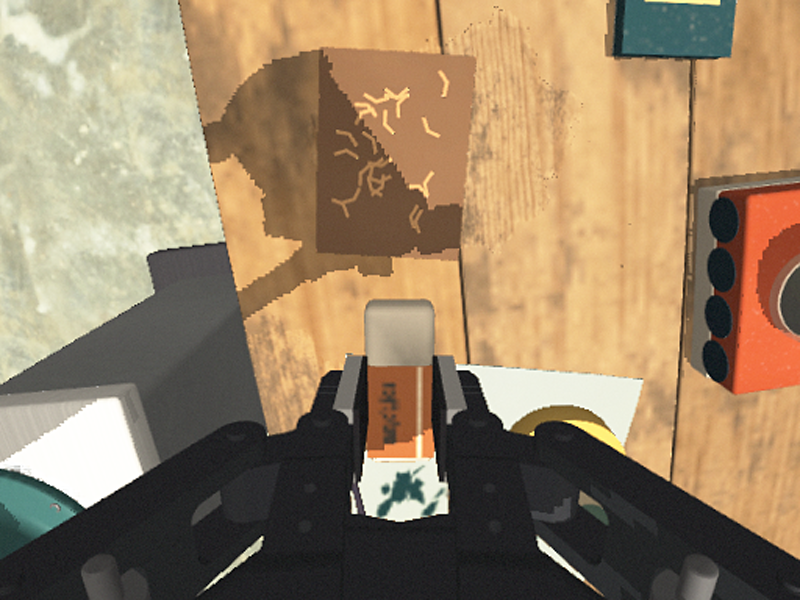

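Lino block corners at about (320,48), (475,56), (461,261) and (318,253). Eraser is held straight, at columns 366-434 and rows 300-458.

```bash
python3 - <<'E'
from h import *
mT=load("w10")
e=back([v2r(p) for p in((320,48),(475,57),(461,261),(317,253))],[22]*4,mT);print(e.round(1).tolist(),e.mean(0).round(1))
for a,b in((3,0),(2,1)): print(np.arctan2(*(e[a]-e[b])[[1,0]])%np.pi, np.linalg.norm(e[a]-e[b]))
print(np.linalg.norm(e[0]-e[1]),np.linalg.norm(e[2]-e[3]))
im=cv2.imread("w10_raw.png");
k=back([v2r(p) for p in((366,302),(434,302),(433,458),(367,458))],180.5,mT);print(k.round(1).tolist(),k.mean(0).round(1))
E
```

```text
[[347.1, 374.1, 22.0], [434.5, 359.0, 22.0], [416.4, 240.7, 22.0], [326.7, 256.3, 22.0]] [381.2 307.6  22. ]
1.3996557493890773 119.53391951264324
1.4192195502280909 119.68406406037894
88.73747953678651 91.07883879502793
[[370.6, 268.2, 180.5], [390.8, 265.8, 180.5], [385.4, 211.5, 180.5], [363.4, 214.0, 180.5]] [377.5 239.9 180.5]
```

Emit:
apply_moves([
  [[0.05,0.7,0,-0.21],[0.05,0.8,-0.4,-0.21],[0.05,0.8,-0.7,0],[0.035,0.7,-0.9,0],[0,0.385,-0.9,0],[0,0,-0.9,0],[0,0,-0.9,0],[0,0,-0.9,0],[0,0,-0.7,0],[0,0,-0.4,0]],
])

```text
t: 45.6
eef_pos: [380.0, 304.4, 38.4]
ee_rot: [-0.0, 0.764, 0.646, -0.002]
wrist_force: [0.3, 0.6, -0.3]
width: 20.4
grip_force: 58.8
```

Emit:
apply_moves([
  [[0,0,-0.2,0],[0,0,-0.1,0],[0,0,-0.05,0],[0,0,0,0],[0,0,0,0],[0,0,0,0],[0,0,0,0],[0,0,0,0],[0,0,0,0],[0,0,0,0]],
])

```text
t: 46.43
eef_pos: [380.8, 306.0, 33.4]
ee_rot: [0.0, 0.763, 0.646, 0.0]
wrist_force: [0.7, 0.6, -0.4]
width: 20.3
grip_force: 58.8
```

Emit:
apply_moves([
  [[0,-0.04,-0.1,0],[0,0,-0.05,0],[0,0,-0.05,0],[0,0,0,0],[0,0,0,0],[0,0,0,0],[0,0,0,0],[0,0,0,0],[0,0,0,0],[0,0,0,0]],
])

```text
t: 47.27
eef_pos: [380.9, 305.2, 29.3]
ee_rot: [-0.0, 0.763, 0.646, 0.0]
wrist_force: [0.1, 0.2, 0.0]
width: 20.6
grip_force: 58.8
```

Emit:
apply_moves([
  [[0,0,-0.04,0],[0,0,0,0],[0,0,0,0],[0,0,0,0],[0,0,0,0],[0,0,0,0],[0,0,0,0],[0,0,0,0],[0,0,0,0],[0,0,0,0]],
])

```text
t: 48.1
eef_pos: [381.0, 305.3, 28.8]
ee_rot: [0.0, 0.763, 0.646, 0.0]
wrist_force: [-0.7, -0.4, 5.3]
width: 20.2
grip_force: 59.4
```

Emit:
apply_moves([
  [[0,0,0.03,0],[0,0,0,0],[0,0,0,0],[0,0,0,0],[0,0,0,0],[0,0,0,0],[0,0,0,0],[0,0,0,0],[0,0,0,0],[0,0,0,0]],
], claw=-1)

```text
t: 48.93
eef_pos: [380.8, 305.2, 29.1]
ee_rot: [-0.0, 0.763, 0.646, -0.0]
wrist_force: [0.3, -1.1, 0.9]
width: 85.4
grip_force: 0.0
```

Emit:
apply_moves([
  [[0,0,0.4,0],[0,0,0.8,0],[0,0,0.9,0],[0,0,0.9,0],[0,0,0.9,0],[0,0,0.9,0],[0,0,0.9,0],[0,0,0.9,0],[0.5,-0.8,0.7,0],[0.5,-0.8,0.7,0]],
])

```text
t: 49.77
eef_pos: [400.9, 273.4, 190.9]
ee_rot: [0.0, 0.762, 0.647, 0.001]
wrist_force: [-0.0, -0.5, -0.5]
width: 85.3
grip_force: 0.0
```

```bash
python3 - <<'E'
from h import *
snap("wrist","w11")
E
```

Emit:
apply_moves([
  [[0.63,-0.98,0,0.15],[0.63,-0.98,0,0.15],[0.63,-0.98,0,0.15],[0.63,-0.98,0,0.15],[0.63,-0.98,0,0.15],[0.63,-0.98,0,0.15],[0.63,-0.98,0,0.15],[0.63,-0.98,0,0.15],[0.63,-0.98,0,0.15],[0.63,-0.98,0,0.15]],
])

```text
t: 50.65
eef_pos: [527.2, 76.3, 189.5]
ee_rot: [0.0, 0.702, 0.712, 0.0]
wrist_force: [-0.3, 0.7, 0.2]
width: 85.2
grip_force: 0.0
```

Emit:
apply_moves([
  [[0.63,-0.98,0,0],[0.63,-0.98,0,0],[0.63,-0.98,0,0],[0.63,-0.98,0,0],[0.63,-0.98,0,0],[0.63,-0.98,0,0],[0.63,-0.98,0,0],[0.63,-0.98,0,0],[0.63,-0.98,0,0],[0.63,-0.98,0,0]],
])

```text
t: 51.48
eef_pos: [653.2, -119.7, 189.3]
ee_rot: [-0.0, 0.702, 0.712, 0.0]
wrist_force: [0.6, 0.5, -1.1]
width: 85.2
grip_force: 0.0
```

```bash
python3 - <<'E'
from h import *
s=status.sense();print(s['t'],s['eef_pos'].round(1),s['ee_rot'].round(3),s['qpos'].round(2),s['width'])
snap("wrist","w12")
a=cv2.imread("w11_raw.png");b=cv2.imread("w12_raw.png"); cv2.imwrite("pics/c12.png",cv2.resize(np.vstack([a,b]),None,fx=.78,fy=.78,interpolation=cv2.INTER_AREA))
E
```

```text
51.4833 [ 653.2 -119.7  189.3] [-0.     0.702  0.712  0.   ] [-0.22  0.27  1.67  0.    1.2  -0.23] 85.23091720848859
```

View pics/c12.png

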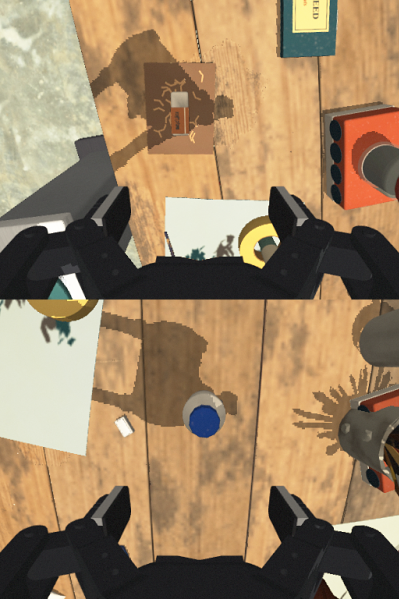

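Upper half: the eraser lies along the lino block near its middle, at (180,114). Lower half: bottle cap at (205,421), with a pencil mug well to the right. I use blue segmentation for the cap.

```bash
python3 - <<'E'
from h import *
mT=load("w12"); im=cv2.imread("w12_raw.png"); hsv=cv2.cvtColor(im,cv2.COLOR_BGR2HSV)
m=cv2.inRange(hsv,(105,120,50),(130,255,255)); c=max(cv2.findContours(m,0,1)[0],key=cv2.contourArea)[:,0]
print(cv2.minEnclosingCircle(c.astype(np.float32)), cv2.minEnclosingCircle(back(c,119,mT)[:,:2].astype(np.float32)))
r=lambda p:(np.array(p)+.5)/.78-.5
print("shoulder",back(r([(183,112),(227,113),(205,90)]),[72]*3,mT).round(1).tolist())
mT=load("w11")
e=back(r([(146,63),(216,63),(214,154),(149,154)]),[22]*4,mT);print("lino",e.mean(0))
print("eraser",back(r([(172,92),(188,92),(188,134),(172,134)]),[35]*4,mT).mean(0))
E
```

```text
((261.9315185546875, 155.74658203125), 20.658123016357422) ((657.3525390625, -86.17217254638672), 14.737446784973145)
shoulder [[635.0, -84.3, 72.0], [683.2, -84.6, 72.0], [658.5, -60.3, 72.0]]
lino [382.52981044 307.32388866  22.        ]
eraser [381.69104121 305.54390207  35.        ]
```

Emit:
apply_moves([
  [[0.09,0.57,0,0],[0.09,0.57,-0.2,0],[0.09,0.57,-0.5,0],[0,0,-0.7,0],[0,0,-0.8,0],[0,0,-0.8,0],[0,0,-0.8,0],[0,0,-0.8,0],[0,0,-0.7,0],[0,0,-0.5,0]],
])

```text
t: 52.37
eef_pos: [656.2, -83.4, 69.9]
ee_rot: [-0.002, 0.702, 0.713, -0.001]
wrist_force: [-0.2, -0.1, 0.8]
width: 85.4
grip_force: 0.0
```

Emit:
apply_moves([
  [[0,0,-0.4,0],[0,0,-0.3,0],[0,0,-0.2,0],[0,0,-0.15,0],[0,0,-0.1,0],[0,0,0,0],[0,0,0,0],[0,0,0,0],[0,0,0,0],[0,0,0,0]],
])

```text
t: 53.2
eef_pos: [658.5, -84.7, 50.5]
ee_rot: [0.0, 0.702, 0.712, 0.0]
wrist_force: [1.0, -0.5, 0.6]
width: 85.6
grip_force: 0.0
```

Emit:
apply_moves([
  [[0,-0.04,-0.06,0],[0,0,-0.06,0],[0,0,0,0],[0,0,0,0],[0,0,0,0],[0,0,0,0],[0,0,0,0],[0,0,0,0],[0,0,0,0],[0,0,0,0]],
])

```text
t: 54.03
eef_pos: [658.2, -85.4, 47.7]
ee_rot: [0.0, 0.702, 0.712, 0.0]
wrist_force: [0.7, -0.5, -0.3]
width: 85.6
grip_force: 0.0
```

Emit:
apply_moves([
  [[0,0,0,0],[0,0,0,0],[0,0,0,0],[0,0,0,0],[0,0,0,0],[0,0,0,0],[0,0,0,0],[0,0,0,0],[0,0,0,0],[0,0,0,0]],
], claw=1)

```text
t: 54.87
eef_pos: [658.6, -85.6, 48.1]
ee_rot: [0.0, 0.702, 0.712, 0.0]
wrist_force: [1.5, -1.1, 3.0]
width: 45.5
grip_force: 61.7
```

Emit:
apply_moves([
  [[0,0,0.4,0],[0,0,0.8,0],[0,0,0.8,0],[-0.14,0.8,0,0],[-0.14,0.8,0,0],[-0.14,0.8,0,0],[-0.14,0.8,0,0],[-0.14,0.8,0,0],[-0.14,0.8,0,0],[-0.14,0.8,0,0]],
])

```text
t: 55.7
eef_pos: [637.6, 28.7, 87.0]
ee_rot: [-0.0, 0.702, 0.712, -0.0]
wrist_force: [-0.4, -0.3, -0.7]
width: 45.5
grip_force: 61.5
```

Emit:
apply_moves([
  [[-0.1,0.7,0,0],[-0.1,0.6,0,0],[-0.1,0.5,0,0],[-0.1,0.3,0,0],[-0.05,0.2,0,0],[0,0,-0.3,0],[0,0,-0.4,0],[0,0,-0.4,0],[0,0,-0.3,0],[0,0,-0.2,0]],
])

```text
t: 56.53
eef_pos: [628.6, 71.8, 53.8]
ee_rot: [-0.001, 0.702, 0.712, -0.001]
wrist_force: [0.8, 0.6, -1.2]
width: 45.9
grip_force: 61.5
```

Emit:
apply_moves([
  [[0,0,-0.1,0],[0,0,0,0],[0,0,0,0],[0,0,0,0],[0,0,0,0],[0,0,0,0],[0,0,0,0],[0,0,0,0],[0,0,0,0],[0,0,0,0]],
])

```text
t: 57.37
eef_pos: [629.7, 72.6, 53.8]
ee_rot: [0.0, 0.702, 0.712, 0.0]
wrist_force: [-0.5, -0.2, -1.5]
width: 45.7
grip_force: 61.5
```

Emit:
apply_moves([
  [[0,0,-0.1,0],[0,0,-0.1,0],[0,0,-0.04,0],[0,0,0,0],[0,0,0,0],[0,0,0,0],[0,0,0,0],[0,0,0,0],[0,0,0,0],[0,0,0,0]],
])

```text
t: 58.2
eef_pos: [629.6, 72.6, 48.9]
ee_rot: [0.0, 0.702, 0.712, 0.0]
wrist_force: [0.4, 1.0, -0.8]
width: 45.7
grip_force: 61.5
```

Emit:
apply_moves([
  [[0,0,-0.04,0],[0,0,0,0],[0,0,0,0],[0,0,0,0],[0,0,0,0],[0,0,0,0],[0,0,0,0],[0,0,0,0],[0,0,0,0],[0,0,0,0]],
])

```text
t: 59.03
eef_pos: [629.7, 72.6, 48.2]
ee_rot: [0.0, 0.702, 0.712, 0.0]
wrist_force: [0.6, -0.5, -0.6]
width: 45.7
grip_force: 61.6
```

Emit:
apply_moves([
  [[0,0,-0.04,0],[0,0,0,0],[0,0,0,0],[0,0,0,0],[0,0,0,0],[0,0,0,0],[0,0,0,0],[0,0,0,0],[0,0,0,0],[0,0,0,0]],
])

```text
t: 59.87
eef_pos: [629.8, 72.5, 48.1]
ee_rot: [0.0, 0.702, 0.712, 0.0]
wrist_force: [-2.5, -1.3, 5.3]
width: 45.5
grip_force: 62.0
```

Emit:
apply_moves([
  [[0,0,0.02,0],[0,0,0,0],[0,0,0,0],[0,0,0,0],[0,0,0,0],[0,0,0,0],[0,0,0,0],[0,0,0,0],[0,0,0,0],[0,0,0,0]],
], claw=-1)

```text
t: 60.7
eef_pos: [629.6, 72.6, 47.7]
ee_rot: [0.0, 0.702, 0.712, -0.0]
wrist_force: [0.1, -0.5, 0.2]
width: 85.2
grip_force: 0.0
```

Emit:
apply_moves([
  [[0,0,0.4,0],[0,0,0.7,0],[0,0,0.9,0],[0,0,1,0],[0,0,1,0],[0,0,1,0],[0,0,1,0],[0,0,1,0],[0,0,1,0],[0,0,1,0]],
])

```text
t: 61.53
eef_pos: [629.8, 72.6, 230.7]
ee_rot: [0.001, 0.702, 0.712, 0.001]
wrist_force: [0.1, -0.1, 0.1]
width: 85.4
grip_force: 0.0
```

Emit:
apply_moves([
  [[0,-0.6,0.4,0],[0,-0.6,0,0],[0,-0.6,0,0],[0,-0.6,0,0],[0,-0.4,0,0],[0,-0.2,0,0],[0,0,0,0],[0,0,0,0],[0,0,0,0],[0,0,0,0]],
])

```text
t: 62.37
eef_pos: [629.6, 13.1, 235.4]
ee_rot: [-0.0, 0.702, 0.712, -0.0]
wrist_force: [-0.5, 0.0, -0.6]
width: 85.0
grip_force: 0.0
```

```bash
python3 - <<'E'
from h import *
s=status.sense();print(s['t'],s['eef_pos'].round(1))
snap("wrist","w13"); snap("side","s13")
a=cv2.imread("w13_raw.png");b=cv2.imread("s13_raw.png"); cv2.imwrite("pics/c13.png",cv2.resize(np.hstack([a,b]),(800,300),interpolation=cv2.INTER_AREA))
E
```

```text
62.3667 [629.6  13.1 235.4]
```

View pics/c13.png

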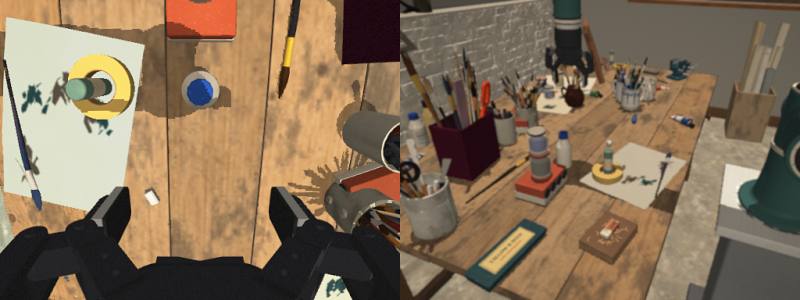

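Everything stands: jars stacked, glue stick in the tape hole, eraser on the lino block, bottle at the box's right end (cap at (200,90), box edge at row 38). A numeric check of the gap.

```bash
python3 - <<'E'
from h import *
mT=load("w13"); im=cv2.imread("w13_raw.png"); hsv=cv2.cvtColor(im,cv2.COLOR_BGR2HSV)
m=cv2.inRange(hsv,(105,120,50),(130,255,255)); m[:80]=0; m[150:]=0; m[:,:200]=0;m[:,300:]=0
c=max(cv2.findContours(m,0,1)[0],key=cv2.contourArea)[:,0]
print("cap",cv2.minEnclosingCircle(back(c,119,mT)[:,:2].astype(np.float32)))
m=cv2.inRange(hsv,(0,130,80),(13,255,255)); m[60:]=0; m[:,320:]=0
c=max(cv2.findContours(m,0,1)[0],key=cv2.contourArea)[:,0]; P=back(c,50,mT); print("box lid min y",np.percentile(P[:,1],[0,10]),"x",P[:,0].min(),P[:,0].max())
E
```

```text
cap ((628.6455688476562, 70.79442596435547), 13.98576545715332)
box lid min y [134.71566272 135.22137764] x 584.1788256283685 673.7631041111247
```

```bash
python3 -c "
from h import *
print(env.finish_job())"
```

```text
the job is handed in; nothing more can be done
None
```

The still life is set up as asked and handed in at about 62 s of the 144 s: in the last pictures nothing had tipped, the jars and eraser are within about 2 mm of centre, and the bottle gap measures about 40 mm; no verdict was returned.

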